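# Isolate the edge burnisher and snap the cap onto its spindle stud

### The job

First switch the leather burnisher off: turn the red handle of the yellow power isolator anticlockwise (seen from above) from its on detent right round to its off detent, where the white pointer meets the green dot. Then pick up the orange snap cap, set it mouth down over the steel stud on top of the green burnisher and press it until it clicks past the spring balls and its rim sits flat on the seat. Do not ease off after the click: keep pressing it firmly down for a good two seconds, ready for me to put the lock pin in, finish while still holding and pressing it, and leave the thread spool, the dye jar and the wooden edge slicker standing where they are.

Things in the scene. Friction and masses are not known exactly. Their poses are not given: they have to be found in the camera images.
- handle (a joint): isolator handle angle: 1.05 = on (start, pointer at the red dot), 0 = off (pointer at the green dot); grows clockwise seen from above. Over-centre spring: about 0.06 Nm plus 0.02 Nm friction to leave a detent, less towards the middle (0.525), then it snaps on to the other end stop
- handle_grip (a point): centre of the red bar of the isolator handle, on its vertical turning axis; turns with the handle. The bar is 58 mm long along this frame's x, 14 mm thick along y, 26 mm high (13 mm above and below this point), white pointer at its -x end; under it a red disc 46 mm across. The yellow box below is 84 mm square and 46 mm high, fixed to the bench
- cap_center (a point): centre of the loose orange snap cap, half-way up, standing mouth down on the bench; z up along its axis. 56 mm high in all: a skirt 54 mm across and 30 mm high, above it a round grip boss 30 mm across and 26 mm high with a flat shoulder around it on which fingertips can bear down. Mouth rim 28 mm below this point; mouth 33 mm across, wider bore inside, 27 mm deep. 40 to 85 g
- cap: the same cap; origin at the centre of its mouth rim (its underside), z up. Fully home it lies at the seat's origin
- seat: flat round aluminium seat on the green burnisher (150 x 130 x 70 mm, fixed); origin at the centre of its top face, 80 mm above the bench, z up. Around the stud's foot. The cap's rim meets the spring balls 12 mm above the seat; about 11 N straight down passes them, then the force falls and the cap drops onto the rigid seat; keep pressing with about 15 to 20 N
- stud_tip (a point): top centre of the upright steel stud, 24 mm above the seat; 30 mm across, cone-tipped (18 mm across at the top), four brass spring balls standing out of its side
- spool: red thread spool, 40 mm across, 50 mm high, a bystander; origin at the centre of its underside
- dye_jar: amber dye jar with black cap, 48 mm across, 62 mm high, a bystander; origin at the centre of its underside
- slicker: grooved wooden edge slicker standing on its end, 36 mm across, 70 mm high, a bystander; origin at the centre of its underside
Mind the look-alikes: they are no part of the job. Of the things shaped like the cap, the orange one is meant. Of the things that look like the part that bears seat, the larger one is meant.

How it is judged:
By the outcome, as a careful person would: the job done as asked, in the order asked, and still so for the second after the job is handed in, while the arm keeps its last pose, push and grip.
It also fails if it takes over 54 s, if anything falls off the work surface, if the arm or the gripper's body presses on something with over 40 N, if the wrist force passes 120 N, or if a joint passes its speed limit or range.

### The arm

A 7-joint arm with a two-finger parallel gripper is mounted at the origin on the work surface. World frame = base frame: x ahead of the robot, y to its left, z up, the work surface at z = 0. Lengths are in m, angles in rad, forces in N, time in s.
With the tool pointing down it reaches from about 0.4 to 0.85 m from the base axis. Payload 10.4 kg.
Tool frame: the origin (TCP) lies between the finger pads; the fingertips stand ahead of it and the grasp point (between the pads) lies 6 mm ahead of it (finger_overhang is the z of the fingertips in the tool frame, in m); z points along the fingers, y is the direction in which the jaws open and shut (so a half turn about z gives the same grasp; the last joint's range is limited). The gripper opens to 85 mm and grips with 20 to 120 N. Pads are 22 mm wide; open, the fingers measure 114 mm over their backs; the gripper's body (76 mm by 85 mm) begins 54 mm behind the grasp point. The pads swing forward as they close: fully open they stand 13 mm farther back than shut.
Start: joints at [1.203, 0.332, -0.065, 1.46, 0.022, 1.35, -0.088], TCP at [0.211, -0.588, 0.256] pointing down, gripper open.
Joint ranges: [-2.6, 2.6], [-0.5, 2.12], [-1.47, 1.34], [0.16, 2.42], [-1.27, 4.41], [0.06, 2.06], [-2.6, 2.6]. Speed limits (rad/s): [2.22, 2.22, 2.79, 2.79, 3.14, 3.14, 3.14].

### API

Orientations are given as a unit quaternion [x, y, z, w].
In Python, from workcell import * gives the robot as it stands.
- The arm moves only by the shell command python3 -m creep 'ROWS' [FORCE]. ROWS is JSON, a list of rows, each a list of 7 numbers: the turn, a rotation vector about the tool's x, y, z in rad, then the shift along the tool's x, y, z in mm, then the closure in counts, from 0 (fully open) to 255 (shut). In form: [[wx, wy, wz, dx, dy, dz, claw], ...]. A call has 1 to 8 rows; each row shifts and turns the commanded pose from where the row before left it, along the tool's axes as they then stand; what a row does not reach is not made up. A row lasts 1/10 s, in which the tool goes at most 50 mm and 8.59 degrees, less where a joint would pass 70% of its speed; a pose out of reach is approached as far as the arm can. A call is refused whole if a number of a shift passes 50 or a number of a turn 0.15, either way. A call with a gripper value outside its range is refused whole. The fingers move at their own pace and stop on an object; FORCE is the grip in N (left out, the last holds). Time passes only in rows, so rows that do not move let the fingers close. It gives the time, the measured TCP pose, the force and the opening at its end, in the units of the state.
- get_obs(): the state, without advancing time (a new reading comes with each control period).
- camera(name): name is "side" or "top" or "wrist"; returns (picture, depth): 480x640x3 uint8, blue, green, red; 480x640 float32, m along the optical axis (not along the pixel's ray), 0 where there is no reading.
- camera_model(name): a dict with "camera_matrix" (3x3 intrinsics, pixels), "R" (3x3) and "t" (3): a world point X has camera coordinates R X + t; the wrist camera has in their place "mount" (4x4, takes a point from camera to tool coordinates, whose origin is the TCP and whose axes are the flange's). Camera axes: x right, y down, z forward; pixel columns grow to the right and rows downward; lengths in m; the calibration is good to about 2 mm. A picture is of the moment at which its call begins: read the wrist's pose just before it. camera_model takes no time and is no camera call.
- hand_in(): hands the job in, once; it reports no verdict.
The state is a dict: "clock": time; "joint_pos": joint angles; "joint_velocities": joint speeds; "tau": joint torques, N m; "position": TCP position; "ee_rot": TCP orientation; "ft_force": force on the tool from outside, world axes, zero at the start; "torque": the same for the moment, N m; "grip_width": opening from 0.0 (shut) to 1.0 (fully open).
Only numpy, scipy, OpenCV 4.12 (cv2) and the standard library are available. Lean on these libraries where they do the work, as an engineer would, in place of code of your own. Each camera call takes 0.05 s, during which the arm holds its last target.

## Working session

There is one attempt and no reset: what is moved stays moved. The work goes in short steps, Python scripts to look and compute and a shell command to move; the robot and the scene stay as the last step left them, time stands still between calls to the robot, and variables do not carry over. Pictures are saved under pics/ and viewed, and the job is handed in when it is done.

```bash
ls; mkdir -p pics; python3 - <<'E'
from workcell import *
import cv2
o=get_obs(); print(o)
for n in("side","top","wrist"):
    p,d=camera(n); cv2.imwrite(f"pics/{n}0.png",p); 
    import numpy as np; np.save(f"pics/{n}0.npy",d)
    m=camera_model(n); print(n,m)
E
```

```text
pics
{'clock': 0.0, 'joint_pos': array([ 1.20343089,  0.33291522, -0.06472197,  1.46095322,  0.02160966,
        1.34988881, -0.08851123]), 'joint_velocities': array([ 7.45851804e-05,  4.83219709e-04, -2.32011648e-04,  1.31908800e-03,
        2.31285324e-04,  1.19817515e-03,  5.27216304e-04]), 'tau': array([ 2.57120575e-06, -6.25458169e+01,  4.93132859e-02, -3.91609740e+01,
        1.61663879e-02,  9.99065232e-03,  3.20041060e-07]), 'position': array([ 0.21112509, -0.58789755,  0.2554832 ]), 'ee_rot': array([ 9.85175768e-01,  1.71546401e-01, -1.60048050e-04, -7.16603176e-04]), 'ft_force': array([0.67690393, 0.43069152, 0.12459335]), 'torque': array([-0.02450474,  0.01100687, -0.00818836]), 'grip_width': 1.0006412058913643}
side {'camera_matrix': array([[604.8644297 ,   0.        , 325.66207475],
       [  0.        , 604.8644297 , 243.98706321],
       [  0.        ,   0.        ,   1.        ]]), 'R': array([[-0.83113011, -0.5556625 , -0.02149242],
       [-0.35603944,  0.56143818, -0.74700943],
       [ 0.4271518 , -0.61320988, -0.66446594]]), 't': array([0.44143303, 0.25194819, 0.
[... 219 characters left out ...]
9918497, -0.02966915],
       [-0.98150527,  0.03248791, -0.18865826],
       [ 0.18946839,  0.0239568 , -0.98159452]]), 't': array([0.03503063, 0.5418197 , 1.15607483])}
wrist {'camera_matrix': array([[375.22111329,   0.        , 318.23140923],
       [  0.        , 375.22111329, 234.97430097],
       [  0.        ,   0.        ,   1.        ]]), 'mount': array([[ 5.15150340e-04, -9.48793756e-01, -3.15895780e-01,
         8.10683416e-02],
       [ 9.99999867e-01,  4.93391401e-04,  1.48857928e-04,
        -6.08737820e-04],
       [ 1.46247892e-05, -3.15895815e-01,  9.48793884e-01,
        -1.18035696e-01],
       [ 0.00000000e+00,  0.00000000e+00,  0.00000000e+00,
         1.00000000e+00]])}
```

View pics/top0.png

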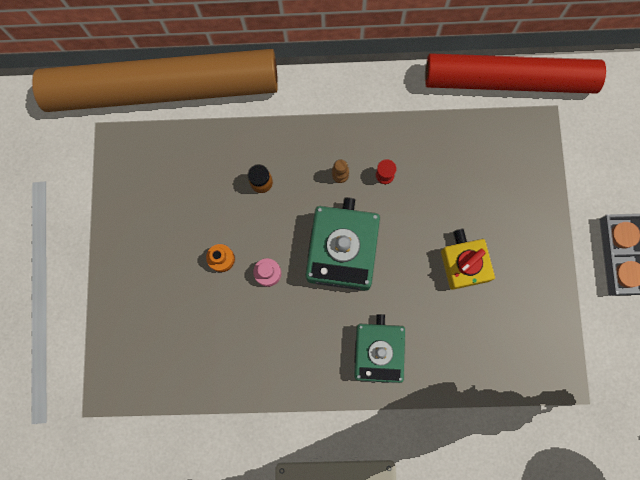

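View pics/side0.png

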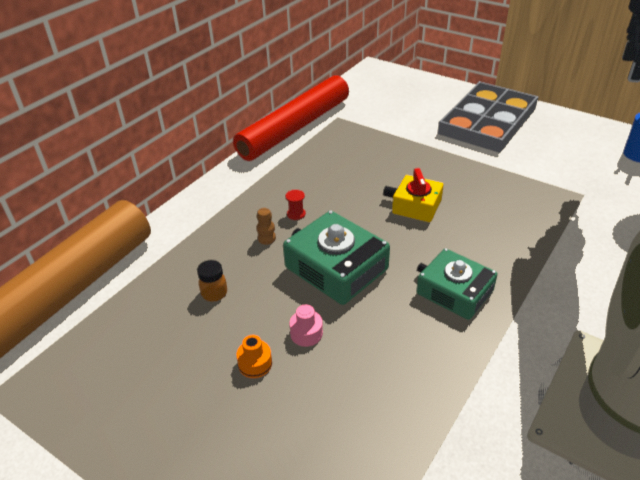

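View pics/wrist0.png

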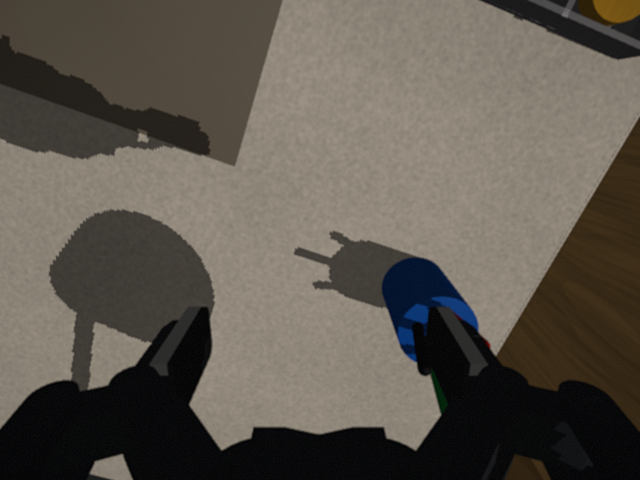

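The top view shows the orange cap at (220,257), with the look-alike pink one at (267,272). The larger burnisher's stud is at (344,243), with the look-alike smaller one at (381,352). The isolator is at (470,262), the spool at (386,171), the slicker at (341,170) and the jar at (260,178). The orange cap and the larger burnisher fit the description. I'll confirm them in an enlarged crop and measure.

```bash
cat > h.py <<'E'
import cv2, numpy as np
from workcell import *
from scipy.spatial.transform import Rotation as Ro
def rays(name,uv,pose=None):
    m=camera_model(name);K=m["camera_matrix"]
    uv=np.atleast_2d(np.asarray(uv,float))
    d=np.c_[(uv[:,0]-K[0,2])/K[0,0],(uv[:,1]-K[1,2])/K[1,1],np.ones(len(uv))]
    if name=="wrist":
        T=np.eye(4);T[:3,:3]=Ro.from_quat(pose["ee_rot"]).as_matrix();T[:3,3]=pose["position"]
        T=T@m["mount"];R=T[:3,:3];c=T[:3,3];return c,d@R.T
    R=np.array(m["R"]);t=np.array(m["t"]);return -R.T@t,d@R
def plane(name,uv,z,pose=None):
    c,d=rays(name,uv,pose);return c+d*((z-c[2])/d[:,2])[:,None]
def pts(name,mask,D,pose=None):
    v,u=np.nonzero(mask&(D>0));c,d=rays(name,np.c_[u,v],pose);return c+d*D[v,u][:,None],np.c_[u,v]
E
python3 - <<'E'
from h import *
p=cv2.imread("pics/top0.png");D=np.load("pics/top0.npy")
s=cv2.imread("pics/side0.png");Ds=np.load("pics/side0.npy")
c=np.hstack([cv2.resize(p[230:290,190:290],(400,240),interpolation=2),cv2.resize(p[205:295,270:420],(400,240),interpolation=2)])
c2=np.hstack([cv2.resize(p[230:290,430:530],(400,240),interpolation=2),cv2.resize(s[325:385,220:320],(400,240),interpolation=2)])
cv2.imwrite("pics/crop0.png",np.vstack([c,c2]))
def sel(im,DD,name,box,lo,hi):
    h=cv2.cvtColor(im,cv2.COLOR_BGR2HSV);m=cv2.inRange(h,lo,hi)>0
    b=np.zeros_like(m);b[box[1]:box[3],box[0]:box[2]]=1
    return pts(name,m&b,DD)
def rep(n,P,uv):
    print(n,len(P),"min",P.min(0).round(4),"max",P.max(0).round(4),"zhist",np.histogram(P[:,2],np.arange(0,.14,.01))[0])
for nm,im,DD,bx in(("top",p,D,(190,230,250,285)),("side",s,Ds,(225,325,285,385))):
    P,uv=sel(im,DD,nm,bx,(5,150,80),(22,255,255));rep(nm+" cap",P,uv)
    sh=(abs(P[:,2]-.03)<.004);top=P[:,2]>.05
    for k in(sh,top):
        if k.sum()>5:
            (a,b),r=cv2.minEnclosingCircle(P[k][:,:2].astype(np.float32));print(a,b,r,np.median(P[k][:,2]),k.sum())
for nm,im,DD,bx in(("top",p,D,(440,235,500,290)),("side",s,Ds,(390,165,450,220))):
    P,uv=sel(im,DD,nm,bx,(0,150,60),(10,255,255));rep(nm+" handle",P,uv)
    P,uv=sel(im,DD,nm,bx,(20,150,60),(35,255,255));rep(nm+" box",P,uv)
    k=P[:,2]>.042; 
    if k.sum():print(cv2.minAreaRect(P[k][:,:2].astype(np.float32)),np.median(P[k][:,2]))
for nm,im,DD,bx in(("top",p,D,(325,225,363,263)),("side",s,Ds,(315,220,358,253))):
    P,uv=sel(im,DD,nm,bx,(0,0,90),(180,70,255));rep(nm+" seat",P,uv)
    for lo,hi in((.075,.085),(.099,.108)):
        k=(P[:,2]>lo)&(P[:,2]<hi)
        if k.sum()>5: print(cv2.minEnclosingCircle(P[k][:,:2].astype(np.float32)),np.median(P[k],0),k.sum())
E
```

```text
top cap 563 min [ 0.4941  0.1953 -0.0015] max [0.547 0.249 0.062] zhist [ 18  24 145 218  19 126   9   0   0   0   0   0   0   0]
0.5208651423454285 0.22177407145500183 0.027270719408988953 0.030448666579972583 297
0.5211173892021179 0.22253993153572083 0.01580222137272358 0.05665186135521716 135
side cap 1124 min [ 0.4913  0.1937 -0.0019] max [0.546  0.2484 0.0597] zhist [117 126 347 240  79 211   0   0   0   0   0   0   0   0]
0.5184970498085022 0.22112146019935608 0.027575448155403137 0.029692264255884615 454
0.5192857384681702 0.221044659614563 0.01605430617928505 0.05560902438117288 211
top handle 453 min [ 0.4642 -0.2997  0.0447] max [ 0.5142 -0.2463  0.0865] zhist [  0   0   0   0  30 235   9 128  51   0   0   0   0   0]
top box 1350 min [ 0.4431 -0.3295 -0.0016] max [ 0.5369 -0.2271  0.0763] zhist [  11   52   53   64 1104   63    0    2    0    0    0    0    0    0]
((0.4902571439743042, -0.27564042806625366), (0.08372747898101807, 0.0845983698964119), 9.732792854309082) 0.04626546934397413
side handle 357 min [ 0.4656 -0.3048  0.0454] max [ 0.5105 -0.249   0.0826] zhist [ 
[... 329 characters left out ...]
t 772 min [ 0.4977 -0.0604  0.0682] max [0.5595 0.0025 0.1098] zhist [  0   0   0   0   0   0   3 287 325  38 119   0   0   0]
((0.5291103720664978, -0.028943436220288277), 0.032694052904844284) [ 0.52631943 -0.02956229  0.08027658] 578
((0.5290520787239075, -0.02857884205877781), 0.014014797285199165) [ 0.52874931 -0.0288676   0.10348802] 122
side seat 754 min [ 0.494  -0.1733 -0.0017] max [0.594  0.0026 0.1062] zhist [ 13   0   0   0   0   0  14 302 223  91 102   0   0   0]
((0.5262228846549988, -0.030046788975596428), 0.033263906836509705) [ 0.51700451 -0.0185575   0.07954548] 471
((0.5254038572311401, -0.026490025222301483), 0.013804985210299492) [ 0.52601829 -0.02593118  0.10270416] 115
```

```bash
python3 -m creep --help 2>&1 | head -5; echo
```

```text
invalid input: not JSON, or not a number
```

View pics/crop0.png

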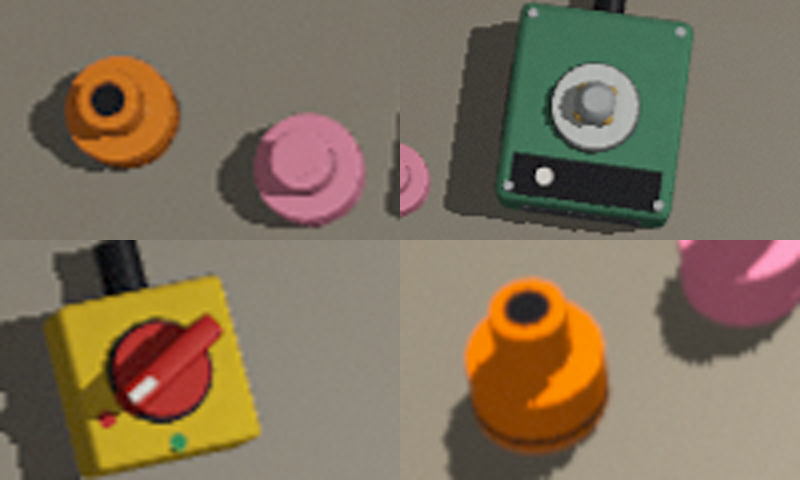

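The crop confirms an orange cap with a dark top dot, a separate pink look-alike, and the large burnisher with its seat and stud. The pointer sits by the red dot at (103,418) in the crop, and the green dot is at (178,442). Next I'll measure the bar.

```bash
python3 - <<'E'
import workcell
print([n for n in dir(workcell) if not n.startswith('__')])
try: print(workcell.finger_overhang)
except Exception as e: print(e)
from h import *
p=cv2.imread("pics/top0.png");D=np.load("pics/top0.npy")
h=cv2.cvtColor(p,cv2.COLOR_BGR2HSV)
m=((cv2.inRange(h,(0,150,60),(10,255,255))>0)|(cv2.inRange(h,(0,0,180),(180,60,255))>0));b=np.zeros_like(m);b[235:290,440:500]=1
P,uv=pts("top",m&b,D)
k=P[:,2]>.074
print(np.percentile(P[k][:,2],[5,25,50,75,95]))
r=cv2.minAreaRect(P[k][:,:2].astype(np.float32));print(r, cv2.boxPoints(r))
g=cv2.inRange(h,(50,150,60),(80,255,255))>0
P,uv=pts("top",g&b,D);print("green",P.mean(0),uv.mean(0))
E
```

```text
['MotionError', 'camera', 'camera_model', 'finger_overhang', 'get_obs', 'hand_in']
0.025
[0.07583312 0.07766633 0.07888928 0.08042788 0.08294901]
((0.4906536042690277, -0.275547593832016), (0.013875092379748821, 0.05859442427754402), 40.23127746582031) [[ 0.46643484 -0.2576616 ]
 [ 0.5042795  -0.30239514]
 [ 0.5148724  -0.29343358]
 [ 0.4770277  -0.24870005]]
green [ 0.4549851  -0.28308505  0.0467033 ] [474.16666667 280.16666667]
```

```bash
python3 -m creep '[[0,0,0,20,-11,0,0],[0,0,0.1,42,-23,0,0],[0,0,0.12,39,-27,0,0],[0,0,0.12,36,-31,0,0],[0,0,0.12,33,-35,0,0],[0,0,0.12,28,-38,0,0],[0,0,0.12,23,-41,0,0],[0,0,0.12,18,-44,0,0]]' 40; python3 - <<'E'
from h import *
o=get_obs();R=Ro.from_quat(o["ee_rot"]).as_matrix();print(o["position"],np.degrees(np.arctan2(R[1,0],R[0,0])),o["joint_pos"].round(2))
print("tool shift to (0.4905,-0.2756,0.19)",R.T@(np.array([0.4905,-0.2756,0.19])-o["position"])*1000)
E
```

```text
clock: 0.95
position: [0.4513, -0.3236, 0.2563]
ee_rot: [0.971, -0.238, 0.0, 0.0]
ft_force: [0.1, -0.5, -0.7]
grip_width: 0.997
[ 0.45126831 -0.32364204  0.25631086] -27.52746001121091 [ 0.73  0.19 -0.22  1.64  0.04  1.32 -1.54]
tool shift to (0.4905,-0.2756,0.19) [ 12.58277671 -60.74717553  66.30043661]
```

```bash
python3 -m creep '[[0,0,0,6,-30,20,0],[0,0,0,6.5,-31,20,0],[0,0,0.13,0,0,16,0],[0,0,0.13,0,0,10,0],[0,0,0.13,0,0,0,0],[0,0,0,0,0,0,0]]'; python3 - <<'E'
from h import *
o=get_obs();R=Ro.from_quat(o["ee_rot"]).as_matrix();print(o["position"],np.degrees(np.arctan2(R[1,0],R[0,0])),o["joint_pos"].round(2))
p,D=camera("wrist");cv2.imwrite("pics/w1.png",p)
h=cv2.cvtColor(p,cv2.COLOR_BGR2HSV)
m=((cv2.inRange(h,(0,150,50),(8,255,255))>0)|(cv2.inRange(h,(172,150,50),(180,255,255))>0))
P,uv=pts("wrist",m,D,o);k=(P[:,2]>.072)&(P[:,2]<.088);print(k.sum(),uv[k].mean(0),np.percentile(P[k][:,2],[5,50,95]))
r=cv2.minAreaRect(P[k][:,:2].astype(np.float32));print(r,cv2.boxPoints(r))
E
```

```text
clock: 1.55
position: [0.4892, -0.2764, 0.1898]
ee_rot: [0.907, -0.42, -0.001, 0.0]
ft_force: [0.7, -0.4, 1.4]
grip_width: 1.001
[ 0.48920383 -0.27644811  0.18976459] -49.68258291831936 [ 0.62  0.25 -0.22  1.71  0.06  1.19 -2.05]
1614 [319.40148699 232.14931846] [0.07667677 0.07902815 0.0802376 ]
((0.48937562108039856, -0.2780223488807678), (0.013896438293159008, 0.057068776339292526), 40.04056930541992) [[ 0.46569914 -0.26064673]
 [ 0.50241315 -0.30433795]
 [ 0.5130521  -0.29539797]
 [ 0.4763381  -0.25170675]]
```

View pics/w1.png

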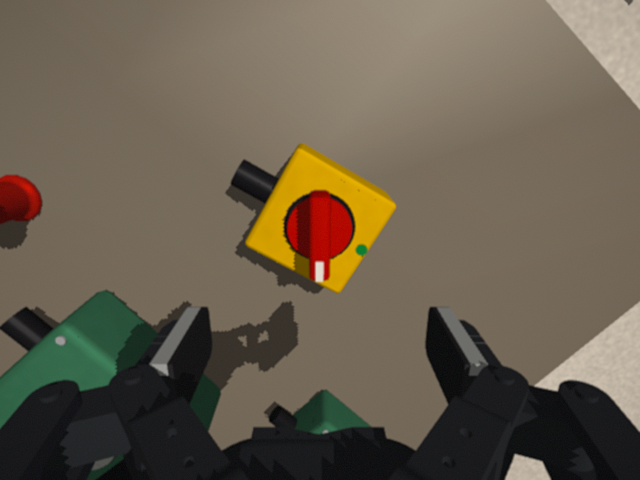

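The picture shows the bar at (319,232), pointer end down at (319,270), aligned with the jaws and centred within 1 mm. Now I'll descend and grip.

```bash
python3 -m creep '[[0,0,0,0,0,20,130],[0,0,0,0,0,40,130],[0,0,0,0,0,30,130],[0,0,0,0,0,15,130],[0,0,0,0,0,0,130]]' 40; python3 -m creep '[[0,0,0,0,0,0,255],[0,0,0,0,0,0,255],[0,0,0,0,0,0,255],[0,0,0,0,0,0,255],[0,0,0,0,0,0,255]]' 40; python3 - <<'E'
from h import *
p,D=camera("wrist");cv2.imwrite("pics/w2.png",p)
E
```

```text
clock: 2.1
position: [0.4885, -0.2762, 0.0838]
ee_rot: [0.908, -0.418, -0.002, -0.0]
ft_force: [-0.3, -0.4, 1.0]
grip_width: 0.493
clock: 2.6
position: [0.4898, -0.2779, 0.0874]
ee_rot: [0.908, -0.419, 0.001, 0.001]
ft_force: [-3.9, -2.6, 4.9]
grip_width: 0.154
```

View pics/w2.png

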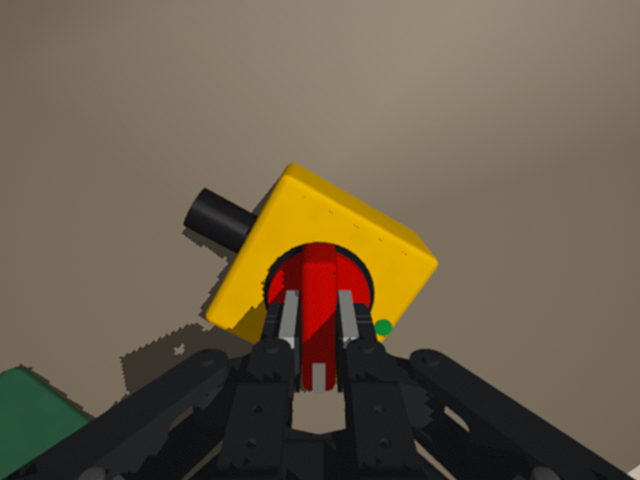

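The bar is gripped: opening about 13 mm, and the pads straddle the bar at (319,320). Now turning anticlockwise seen from above, which is negative about tool z.

```bash
python3 -m creep '[[0,0,-0.12,0,0,-2,255],[0,0,-0.14,0,0,0,255],[0,0,-0.14,0,0,0,255],[0,0,-0.14,0,0,0,255],[0,0,-0.14,0,0,0,255],[0,0,-0.14,0,0,0,255],[0,0,-0.14,0,0,0,255],[0,0,-0.13,0,0,0,255]]' 40; python3 -m creep '[[0,0,0,0,0,0,255],[0,0,0,0,0,0,255]]'; python3 - <<'E'
from h import *
o=get_obs();R=Ro.from_quat(o["ee_rot"]).as_matrix();print(o["position"],np.degrees(np.arctan2(R[1,0],R[0,0])),o["ft_force"],o["torque"],o["joint_pos"].round(2))
p,D=camera("wrist");cv2.imwrite("pics/w3.png",p)
E
```

```text
clock: 3.45
position: [0.4897, -0.2774, 0.0876]
ee_rot: [0.993, 0.115, 0.001, 0.001]
ft_force: [4.0, -2.6, -10.7]
grip_width: 0.152
clock: 3.65
position: [0.4897, -0.2774, 0.0875]
ee_rot: [0.994, 0.11, 0.001, 0.0]
ft_force: [4.8, -2.9, -12.5]
grip_width: 0.148
[ 0.48965018 -0.27738845  0.08754411] 12.601487314174648 [  4.82022261  -2.91812285 -12.47951283] [-0.54109485 -0.93730277 -1.05464836] [ 0.76  0.38 -0.39  1.79  0.17  1.   -1.04]
```

View pics/w3.png

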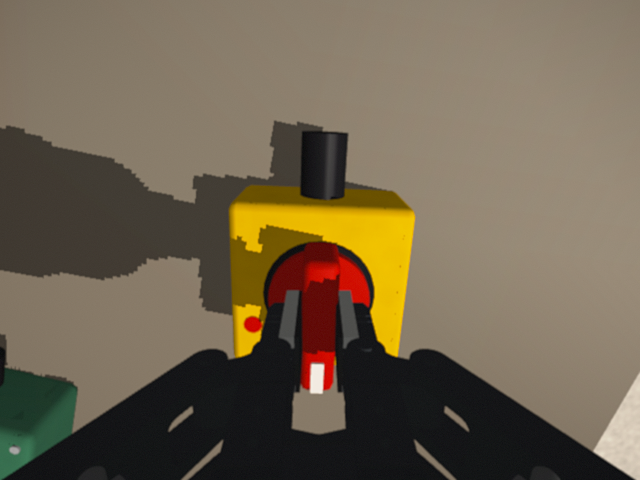

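The handle has swung to the off side: the bar is in line with the box edges and the pointer is at (316,378). I'll release, rise and check.

```bash
python3 -m creep '[[0,0,0,0,0,0,100],[0,0,0,0,0,0,0],[0,0,0,0,0,0,0],[0,0,0,0,0,-20,0],[0,0,0,0,0,-40,0],[0,0,0,0,0,-40,0],[0,0,0,0,0,0,0]]'; python3 - <<'E'
from h import *
o=get_obs();R=Ro.from_quat(o["ee_rot"]).as_matrix();print(o["position"],np.degrees(np.arctan2(R[1,0],R[0,0])),o["ft_force"],o["joint_pos"].round(2))
p,D=camera("wrist");cv2.imwrite("pics/w4.png",p)
h=cv2.cvtColor(p,cv2.COLOR_BGR2HSV)
m=((cv2.inRange(h,(0,150,50),(8,255,255))>0)|(cv2.inRange(h,(172,150,50),(180,255,255))>0))
P,uv=pts("wrist",m,D,o);k=(P[:,2]>.072)&(P[:,2]<.088)
r=cv2.minAreaRect(P[k][:,:2].astype(np.float32));print(r)
m=cv2.inRange(h,(20,150,50),(35,255,255))>0
P,uv=pts("wrist",m,D,o);k=(P[:,2]>.04)&(P[:,2]<.05)
print(cv2.minAreaRect(P[k][:,:2].astype(np.float32)))
E
```

```text
clock: 4.4
position: [0.4922, -0.2776, 0.1936]
ee_rot: [0.994, 0.112, 0.004, 0.003]
ft_force: [1.0, 0.3, -0.7]
grip_width: 0.998
[ 0.49221312 -0.27758534  0.19364101] 12.873549775893132 [ 1.03924098  0.28910337 -0.6822995 ] [ 0.78  0.27 -0.41  1.7   0.11  1.19 -1.  ]
((0.4899865388870239, -0.27707213163375854), (0.0571674145758152, 0.01400350034236908), 10.551021575927734)
((0.4898549020290375, -0.2774224579334259), (0.08346438407897949, 0.08350852876901627), 10.264047622680664)
```

View pics/w4.png

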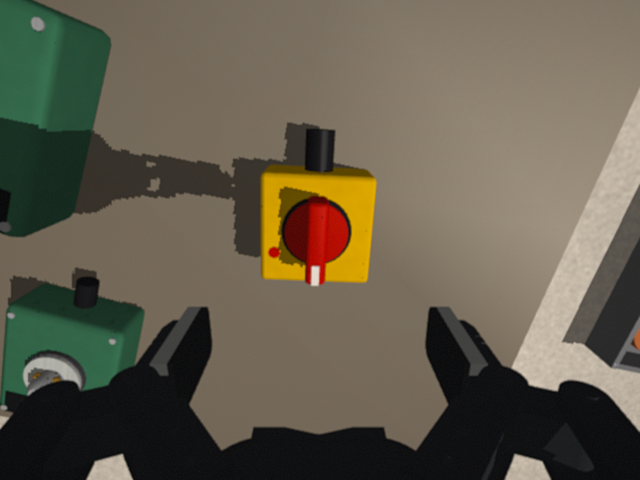

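The bar yaw is 10.6° against 10.3° for the box, and the pointer at (315,275) covers the green dot, so the isolator is off. Next, the orange cap.

```bash
python3 -m creep '[[0,0,0,6,-20,-10,0],[0,0,0,13,-44,-10,0],[0,0,0,13,-46,0,0],[0,0,0,13,-46,0,0],[0,0,0,13,-46,0,0],[0,0,0,13,-46,0,0],[0,0,0,13,-46,0,0],[0,0,0,13,-46,0,0]]';python3 -m creep '[[0,0,0,13,-46,0,0],[0,0,0,13,-46,0,0],[0,0,0,10,-30,0,0],[0,0,-0.1,6,-18,0,0],[0,0,-0.13,0,0,0,0],[0,0,-0.13,0,0,0,0],[0,0,-0.13,0,0,0,0],[0,0,-0.13,0,0,0,0]]';python3 -m creep '[[0,0,-0.13,0,0,0,0],[0,0,-0.13,0,0,0,0],[0,0,-0.13,0,0,0,0],[0,0,-0.04,0,0,0,0],[0,0,0,0,0,0,0]]'; python3 - <<'E'
from h import *
o=get_obs();R=Ro.from_quat(o["ee_rot"]).as_matrix();print(o["position"],np.degrees(np.arctan2(R[1,0],R[0,0])),R[:,2],o["joint_pos"].round(2))
p,D=camera("wrist");cv2.imwrite("pics/w5.png",p)
h=cv2.cvtColor(p,cv2.COLOR_BGR2HSV)
m=cv2.inRange(h,(5,150,50),(22,255,255))>0
P,uv=pts("wrist",m,D,o);P_=P
for lo,hi in((.026,.034),(.051,.061)):
    k=(P[:,2]>lo)&(P[:,2]<hi)&(np.hypot(P[:,0]-.52,P[:,1]-.222)<.05); print(k.sum(),uv[k].mean(0),cv2.minEnclosingCircle(P[k][:,:2].astype(np.float32)),np.median(P[k],0))
E
```

```text
clock: 5.25
position: [0.5071, 0.079, 0.2069]
ee_rot: [0.994, 0.112, -0.0, 0.0]
ft_force: [1.5, 0.4, -0.2]
grip_width: 0.998
clock: 6.05
position: [0.5168, 0.223, 0.2067]
ee_rot: [0.911, 0.413, -0.001, -0.0]
ft_force: [-0.6, -0.5, 0.8]
grip_width: 0.999
clock: 6.55
position: [0.517, 0.2227, 0.2067]
ee_rot: [0.803, 0.596, -0.001, -0.0]
ft_force: [-0.1, 0.6, -0.1]
grip_width: 0.998
[0.51699592 0.22273977 0.20670226] 73.10775098042573 [-1.24226964e-03 -3.12261443e-04 -9.99999180e-01] [ 0.26  0.36 -0.91  1.66  0.3   1.27 -1.  ]
1906 [321.65110178 209.0818468 ] ((0.519097089767456, 0.22214408218860626), 0.02713947556912899) [0.52263949 0.23059743 0.03029376]
860 [322.40930233 223.0372093 ] ((0.5192767381668091, 0.22189931571483612), 0.015155592933297157) [0.52035011 0.22466008 0.05623654]
```

View pics/w5.png

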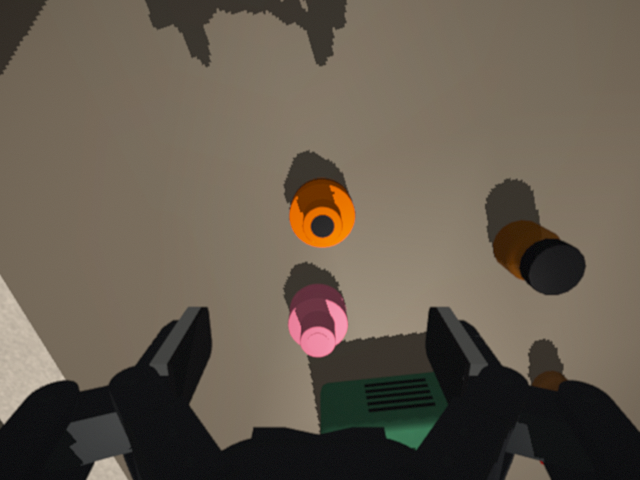

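The cap is at (322,226), directly ahead of the jaws and clear of the pink one at (318,320). It measures (0.5193, 0.222), with a 30 mm boss. Descending over the boss.

```bash
python3 -m creep '[[0,0,0,0,2.6,20,110],[0,0,0,0,0,40,110],[0,0,0,0,0,40,110],[0,0,0,0,0,25,130],[0,0,0,0,0,7,130],[0,0,0,0,0,0,130]]' 60; python3 - <<'E'
from h import *
o=get_obs();R=Ro.from_quat(o["ee_rot"]).as_matrix();print(o["position"],np.degrees(np.arctan2(R[1,0],R[0,0])),R[:,2],o["ft_force"])
p,D=camera("wrist");cv2.imwrite("pics/w6.png",p)
p,D=camera("side");cv2.imwrite("pics/s6.png",cv2.resize(p[270:400,170:340],None,fx=4,fy=4))
E
```

```text
clock: 7.2
position: [0.5198, 0.2217, 0.0749]
ee_rot: [0.804, 0.595, -0.001, -0.0]
ft_force: [-0.6, -0.4, -0.3]
grip_width: 0.491
[0.51980214 0.22168075 0.07485911] 73.0222805083192 [-1.50344233e-03 -3.02052504e-04 -9.99998824e-01] [-0.58075546 -0.39486956 -0.29250579]
```

View pics/w6.png

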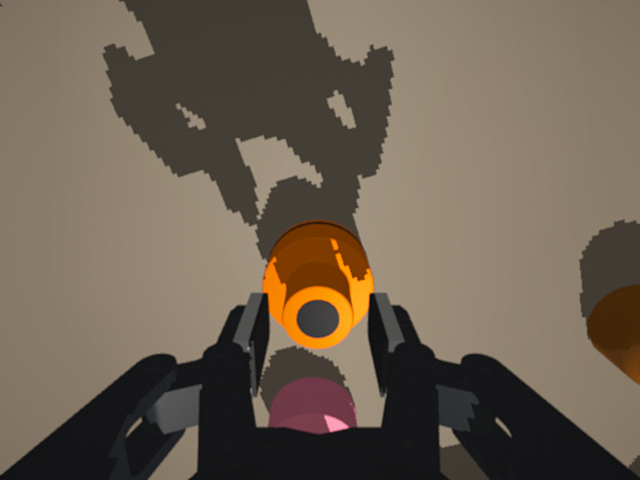

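View pics/s6.png

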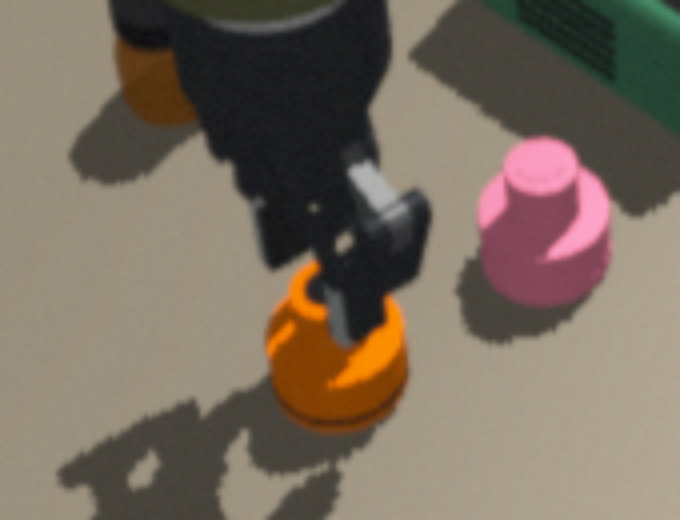

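The boss at (318,318) is centred between the pads. Now I'll lower in small steps until the tips touch the shoulder.

```bash
python3 -m creep '[[0,0,0,0,0,3,140],[0,0,0,0,0,3,140],[0,0,0,0,0,0,140]]'; python3 -m creep '[[0,0,0,0,0,3,145],[0,0,0,0,0,0,145]]'; python3 -m creep '[[0,0,0,0,0,2,145],[0,0,0,0,0,0,145]]'
```

```text
clock: 7.6
position: [0.5205, 0.2214, 0.0694]
ee_rot: [0.804, 0.595, 0.0, 0.0]
ft_force: [-0.6, -0.1, 0.7]
grip_width: 0.459
clock: 7.8
position: [0.5203, 0.2213, 0.066]
ee_rot: [0.804, 0.595, -0.0, 0.0]
ft_force: [0.1, 0.2, -0.4]
grip_width: 0.435
clock: 8.0
position: [0.5203, 0.2214, 0.0641]
ee_rot: [0.804, 0.595, -0.0, -0.0]
ft_force: [0.3, 0.1, 0.8]
grip_width: 0.431
```

```bash
python3 -m creep '[[0,0,0,0,0,2,145],[0,0,0,0,0,0,145]]'; python3 -m creep '[[0,0,0,0,0,2,145],[0,0,0,0,0,0,145]]'; python3 -m creep '[[0,0,0,0,0,2,145],[0,0,0,0,0,0,145]]'
```

```text
clock: 8.2
position: [0.5203, 0.2214, 0.062]
ee_rot: [0.804, 0.595, -0.0, -0.0]
ft_force: [-0.4, -0.6, 0.2]
grip_width: 0.43
clock: 8.4
position: [0.5203, 0.2214, 0.06]
ee_rot: [0.804, 0.595, -0.0, -0.0]
ft_force: [-0.5, -0.1, -0.2]
grip_width: 0.434
clock: 8.6
position: [0.5203, 0.2214, 0.058]
ee_rot: [0.804, 0.595, -0.0, -0.0]
ft_force: [0.6, 0.1, 0.6]
grip_width: 0.427
```

```bash
python3 -m creep '[[0,0,0,0,0,2,145],[0,0,0,0,0,0,145]]'; python3 -m creep '[[0,0,0,0,0,1,145],[0,0,0,0,0,0,145]]'; python3 -m creep '[[0,0,0,0,0,1,145],[0,0,0,0,0,0,145]]'
```

```text
clock: 8.8
position: [0.5203, 0.2214, 0.056]
ee_rot: [0.804, 0.595, -0.0, -0.0]
ft_force: [-0.5, -0.7, -0.3]
grip_width: 0.432
clock: 9.0
position: [0.5204, 0.2214, 0.0552]
ee_rot: [0.804, 0.595, -0.0, 0.0]
ft_force: [0.1, -0.9, -0.1]
grip_width: 0.433
clock: 9.2
position: [0.5204, 0.2215, 0.0542]
ee_rot: [0.804, 0.595, -0.0, 0.0]
ft_force: [0.3, 0.4, 1.0]
grip_width: 0.431
```

Now closing; the pads swing forward a little towards the shoulder.

```bash
python3 -m creep '[[0,0,0,0,0,0,200],[0,0,0,0,0,0,255],[0,0,0,0,0,0,255],[0,0,0,0,0,0,255],[0,0,0,0,0,0,255]]' 70; python3 - <<'E'
from h import *
p,D=camera("wrist");cv2.imwrite("pics/w7.png",p)
p,D=camera("side");cv2.imwrite("pics/s7.png",cv2.resize(p[270:400,170:340],None,fx=4,fy=4))
E
```

```text
clock: 9.7
position: [0.5206, 0.2219, 0.055]
ee_rot: [0.804, 0.595, 0.0, 0.0]
ft_force: [-2.5, -0.7, 8.3]
grip_width: 0.328
```

View pics/w7.png

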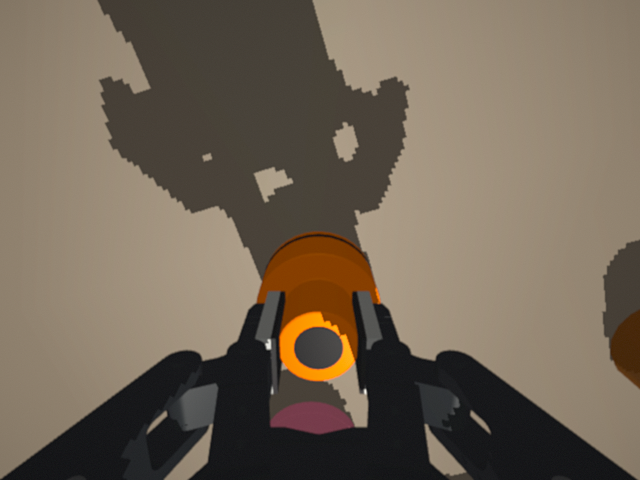

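View pics/s7.png

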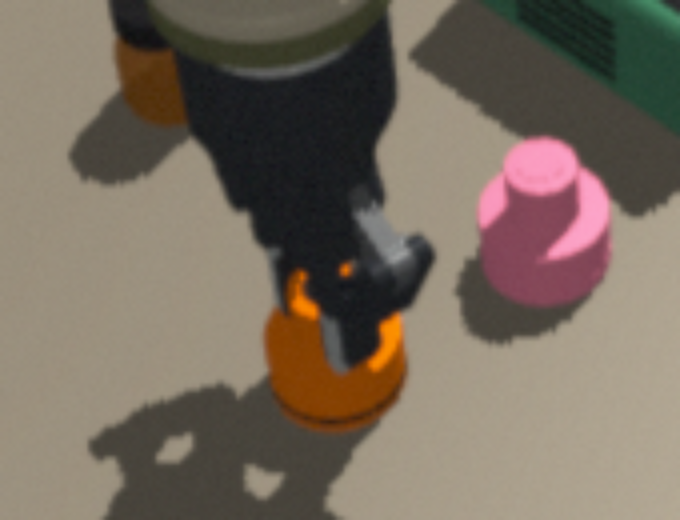

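The boss is gripped at about 28 mm opening, with the tips bearing on the shoulder (Fz 8 N). I'll lift and carry it just past the stud so the wrist camera sees both cap and stud.

```bash
python3 -m creep '[[0,0,0,0,0,-10,255],[0,0,0,0,0,-30,255],[0,0,0,0,0,-45,255],[0,0,0,0,0,-45,255],[0,0,0,0,0,-35,255],[0,0,0,0,0,-15,255],[0,0,0,0,0,0,255]]' 70;  python3 -m creep '[[0,0,0,-15,4,0,255],[0,0,0,-35,9,0,255],[0,0,0,-45,11.5,0,255],[0,0,0,-45,11.5,0,255],[0,0,0,-45,11.5,0,255],[0,0,0,-45,11.5,0,255],[0,0,0,-45,11.5,0,255],[0,0,0,-33,8.5,0,255]]';python3 -m creep '[[0,0,0,0,0,0,255],[0,0,0,0,0,0,255],[0,0,0,0,0,0,255]]';  python3 - <<'E'
from h import *
o=get_obs();R=Ro.from_quat(o["ee_rot"]).as_matrix();print(o["position"],np.degrees(np.arctan2(R[1,0],R[0,0])),R[:,2],o["ft_force"],o["joint_pos"].round(2))
p,D=camera("wrist");cv2.imwrite("pics/w8.png",p)
h=cv2.cvtColor(p,cv2.COLOR_BGR2HSV)
m=cv2.inRange(h,(0,0,70),(180,70,255))>0
P,uv=pts("wrist",m,D,o)
near=np.hypot(P[:,0]-.527,P[:,1]+.029)<.045
for lo,hi in((.076,.084),(.1,.108)):
    k=(P[:,2]>lo)&(P[:,2]<hi)&near
    if k.sum()>5: print(k.sum(),uv[k].mean(0),cv2.minEnclosingCircle(P[k][:,:2].astype(np.float32)),np.median(P[k],0))
m=cv2.inRange(h,(5,150,30),(22,255,255))>0
P,uv=pts("wrist",m,D,o);L=(P-o["position"])@R
k=np.hypot(L[:,0],L[:,1])<.05
L=L[k];print("cap tool z",np.percentile(L[:,2],[1,10,50,90,99]))
for lo,hi in((-.005,.004),(.02,.03)):
    q=(L[:,2]>lo)&(L[:,2]<hi)
    if q.sum()>5: print(q.sum(),cv2.minEnclosingCircle(L[q][:,:2].astype(np.float32)),L[q].min(0),L[q].max(0))
p,D=camera("side");cv2.imwrite("pics/s8.png",p)
E
```

```text
clock: 10.5
position: [0.5211, 0.2219, 0.2365]
ee_rot: [0.804, 0.595, 0.002, 0.001]
ft_force: [-0.3, 1.1, -1.3]
grip_width: 0.329
clock: 11.3
position: [0.5046, -0.0997, 0.2324]
ee_rot: [0.805, 0.594, -0.001, -0.001]
ft_force: [0.9, -0.1, -1.0]
grip_width: 0.329
clock: 11.6
position: [0.5058, -0.0948, 0.2334]
ee_rot: [0.803, 0.596, -0.0, -0.001]
ft_force: [0.1, -0.0, -0.2]
grip_width: 0.329
[ 0.50582775 -0.09477994  0.23339312] 73.14178770384143 [-1.30063011e-03  8.93855912e-04 -9.99998755e-01] [ 0.09123206 -0.02522412 -0.17990559] [ 0.81  0.18 -0.78  1.75  0.13  1.27 -0.3 ]
4761 [321.56668767 126.07855493] ((0.5278173685073853, -0.02877793461084366), 0.032844167202711105) [ 0.52834696 -0.02651857  0.08027336]
1215 [321.12674897 129.18436214] ((0.5272971987724304, -0.028294529765844345), 0.013836952857673168) [ 0.5273061  -0.02802878  0.1036612 ]
cap tool z [-0.00247213 -0.00156121  0.02343005  0.03483337  0.04850558]
3363 ((-0.001205298351123929, -0.0001306661870330572), 0.01680358126759529) [-0.01515001 -0.01445999 -0.00492419] [0.0155231  0.01386686 0.00399239]
3948 ((0.005131920799612999, -0.0005108807235956192), 0.026129160076379776) [ 0.00326215 -0.02652318  0.02002524] [0.0272219  0.02554313 0.02999674]
```

View pics/w8.png

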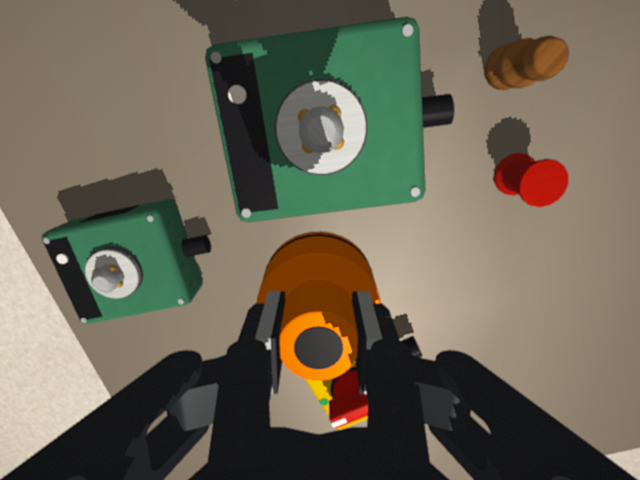

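View pics/s8.png

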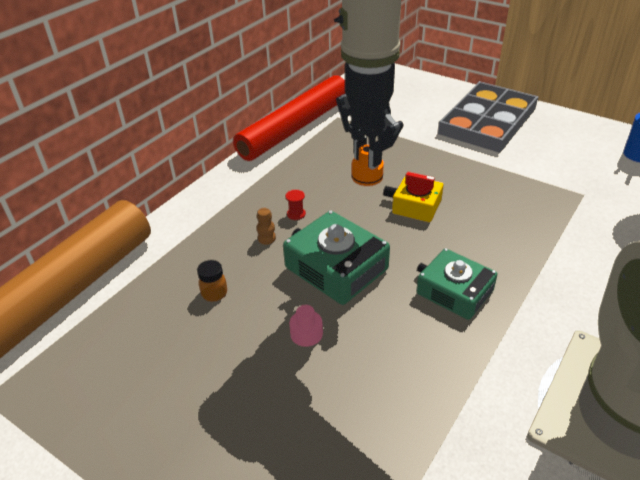

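The cap is held straight. The stud is at (321,129), at (0.5276, -0.0285), z 0.104. Moving over it.

```bash
python3 -m creep '[[0,0,0,20,0.5,0,255],[0,0,0,30,0.7,10,255],[0,0,0,19.7,0.5,20,255],[0,0,0,0,0,20,255],[0,0,0,0,0,10,255],[0,0,0,0,0,0,255],[0,0,0,0,0,0,255]]';  python3 - <<'E'
from h import *
o=get_obs();R=Ro.from_quat(o["ee_rot"]).as_matrix();print(o["position"],R[:,2],o["ft_force"],"tool err mm",R.T@(np.array([.5276,-.0285,.135])-o["position"])*1000)
p,D=camera("side");cv2.imwrite("pics/s9.png",cv2.resize(p[140:310,260:430],None,fx=3.5,fy=3.5))
p,D=camera("top");cv2.imwrite("pics/t9.png",cv2.resize(p[180:300,270:430],None,fx=4,fy=4))
E
```

```text
clock: 12.4
position: [0.5283, -0.0302, 0.1749]
ee_rot: [0.804, 0.595, 0.0, 0.0]
ft_force: [0.6, 0.2, -0.3]
grip_width: 0.332
[ 0.52828768 -0.03016371  0.17487972] [ 4.08285193e-04 -1.55870233e-04 -9.99999905e-01] [ 0.63374411  0.19454918 -0.32553043] tool err mm [ 1.39162169 -1.16086773 39.87917237]
```

View pics/s9.png

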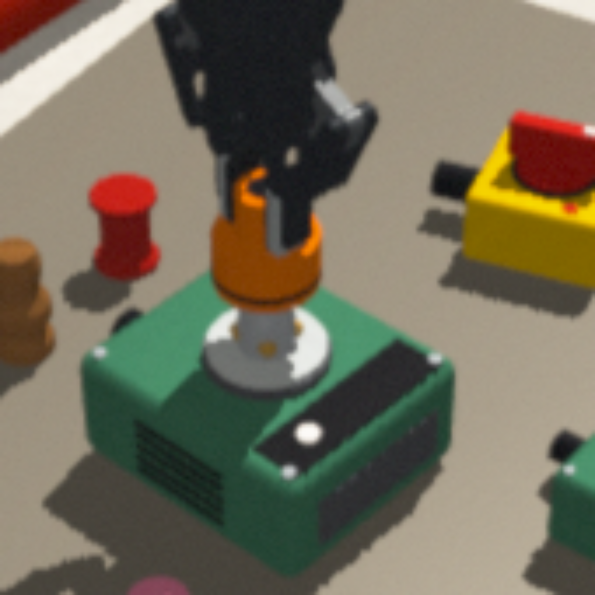

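The cap stands coaxial just above the stud. I'll trim about 1 mm and lower to the balls.

```bash
python3 -m creep '[[0,0,0,1.4,-1.2,4,255],[0,0,0,0,0,5,255],[0,0,0,0,0,5,255],[0,0,0,0,0,5,255],[0,0,0,0,0,0,255]]' 80; python3 -m creep '[[0,0,0,0,0,3,255],[0,0,0,0,0,3,255],[0,0,0,0,0,2,255],[0,0,0,0,0,0,255]]'; python3 -c "
from h import *
o=get_obs();R=Ro.from_quat(o['ee_rot']).as_matrix();print(R.T@(np.array([.5276,-.0285,.135])-o['position'])*1000,o['ft_force'])"
```

```text
clock: 13.0
position: [0.5269, -0.0284, 0.1544]
ee_rot: [0.804, 0.595, -0.0, -0.0]
ft_force: [0.5, 0.0, -0.2]
grip_width: 0.323
clock: 13.4
position: [0.5274, -0.0283, 0.1471]
ee_rot: [0.804, 0.595, -0.0, -0.0]
ft_force: [0.8, -0.4, 0.1]
grip_width: 0.323
[-0.09035189  0.28340482 12.11746211] [ 0.76252616 -0.41152787  0.06939501]
```

```bash
python3 -m creep '[[0,0,0,0,0,1.5,255],[0,0,0,0,0,0,255]]'; python3 -m creep '[[0,0,0,0,0,1.5,255],[0,0,0,0,0,0,255]]' ; python3 -m creep '[[0,0,0,0,0,1.5,255],[0,0,0,0,0,0,255]]'
```

```text
clock: 13.6
position: [0.5277, -0.0283, 0.1462]
ee_rot: [0.804, 0.595, 0.0, 0.0]
ft_force: [-0.6, -0.4, 4.6]
grip_width: 0.324
clock: 13.8
position: [0.528, -0.0283, 0.1452]
ee_rot: [0.804, 0.595, 0.001, 0.001]
ft_force: [0.5, 0.6, 7.8]
grip_width: 0.323
clock: 14.0
position: [0.5278, -0.0283, 0.1433]
ee_rot: [0.804, 0.595, 0.0, 0.0]
ft_force: [-0.0, 0.1, 2.7]
grip_width: 0.327
```

The force rose to about 8 N and then fell, so the balls are passing. I'll go on to the seat.

```bash
python3 -m creep '[[0,0,0,0,0,2,255],[0,0,0,0,0,2,255],[0,0,0,0,0,2,255],[0,0,0,0,0,0,255]]'; python3 -m creep '[[0,0,0,0,0,1.5,255],[0,0,0,0,0,0,255]]'
```

```text
clock: 14.4
position: [0.5268, -0.0283, 0.136]
ee_rot: [0.804, 0.595, -0.0, -0.0]
ft_force: [0.5, -0.3, -2.3]
grip_width: 0.324
clock: 14.6
position: [0.5272, -0.0283, 0.1352]
ee_rot: [0.804, 0.595, -0.0, -0.0]
ft_force: [-0.0, 0.6, -0.9]
grip_width: 0.324
```

```bash
python3 -m creep '[[0,0,0,0,0,1,255],[0,0,0,0,0,0,255]]'; python3 -m creep '[[0,0,0,0,0,1.5,255],[0,0,0,0,0,0,255]]'; python3 -m creep '[[0,0,0,0,0,1.5,255],[0,0,0,0,0,0,255],[0,0,0,0,0,0,255]]'
```

```text
clock: 14.8
position: [0.5273, -0.0283, 0.135]
ee_rot: [0.804, 0.595, -0.0, 0.0]
ft_force: [-3.8, -0.7, 8.5]
grip_width: 0.328
clock: 15.0
position: [0.5274, -0.0282, 0.135]
ee_rot: [0.804, 0.595, -0.0, 0.001]
ft_force: [-12.4, -0.7, 26.9]
grip_width: 0.323
clock: 15.3
position: [0.5275, -0.0282, 0.1349]
ee_rot: [0.804, 0.595, -0.001, 0.001]
ft_force: [-20.0, -1.6, 43.4]
grip_width: 0.324
```

The cap is rigid on the seat (TCP 0.135, as expected for home), but the press is too hard at 43 N. I'll trim it to about 20 N without releasing and cut the side load.

```bash
python3 -m creep '[[0,0,0,-0.2,-0.5,-1,255],[0,0,0,0,0,-0.8,255],[0,0,0,0,0,0,255]]'
```

```text
clock: 15.6
position: [0.5273, -0.0282, 0.135]
ee_rot: [0.804, 0.595, 0.0, 0.001]
ft_force: [-7.7, 0.0, 19.7]
grip_width: 0.324
```

```bash
for i in 1 2 3 4; do python3 -m creep '[[0,0,0,0,0,0,255],[0,0,0,0,0,0,255],[0,0,0,0,0,0,255],[0,0,0,0,0,0,255],[0,0,0,0,0,0,255],[0,0,0,0,0,0,255],[0,0,0,0,0,0,255],[0,0,0,0,0,0,255]]' | grep -E "clock|pos|force"; done; python3 - <<'E'
from h import *
p,D=camera("side");cv2.imwrite("pics/s10.png",cv2.resize(p[140:310,220:460],None,fx=3.3,fy=3.3))
h=cv2.cvtColor(p,cv2.COLOR_BGR2HSV);m=cv2.inRange(h,(5,150,30),(22,255,255))>0
b=np.zeros_like(m);b[190:270,300:370]=1
P,_=pts("side",m&b,D);print("cap z",np.percentile(P[:,2],[1,5,50,95,99]))
p,D=camera("top");cv2.imwrite("pics/t10.png",p);print(get_obs()["ft_force"])
E
```

```text
clock: 16.4
position: [0.5274, -0.0283, 0.135]
ft_force: [-7.8, -0.6, 19.0]
clock: 17.2
position: [0.5273, -0.0282, 0.135]
ft_force: [-7.5, -0.6, 19.4]
clock: 18.0
position: [0.5274, -0.0283, 0.135]
ft_force: [-8.3, -0.2, 19.7]
clock: 18.8
position: [0.5273, -0.0283, 0.135]
ft_force: [-7.8, -0.8, 20.2]
cap z [0.07956926 0.08274029 0.10745354 0.13569004 0.13739647]
[-7.94482078 -0.93638991 20.65143401]
```

View pics/s10.png

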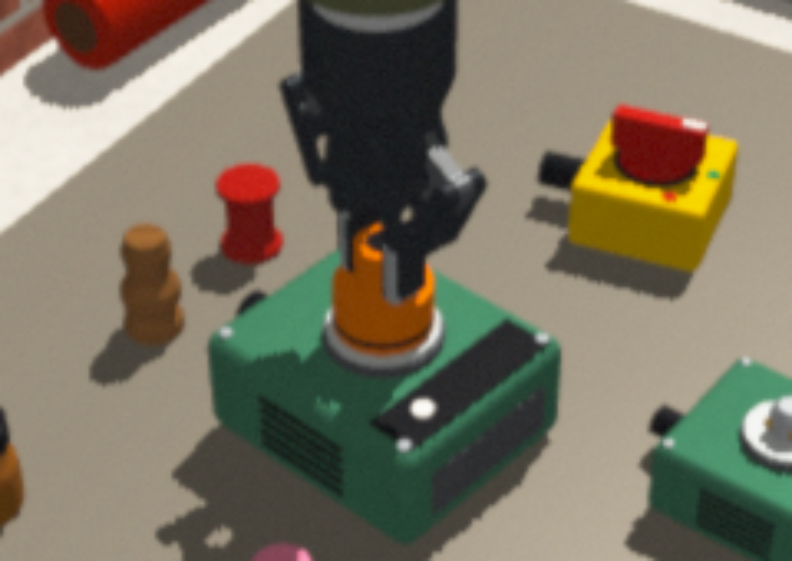

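View pics/t10.png

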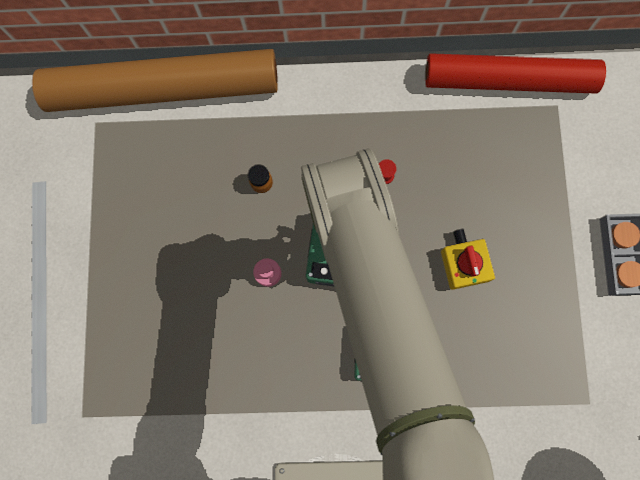

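The pictures show the cap flat on the seat at (383,340) in the side crop, with its rim at z 0.080 and top at 0.136. The pointer is at the green dot, and the spool, slicker and jar are standing unmoved. The press has held at 19–20 N for more than 3 s, so I'm handing in while still pressing.

```bash
python3 -c "
from workcell import *
print(hand_in()); o=get_obs(); print(o['clock'],o['ft_force'])"
```

```text
the job is handed in; nothing more can be done
None
the job is handed in; nothing more can be done
```

The isolator is off, the orange cap is home on the large burnisher's stud, and I handed in at about 19 s, still gripping it and pressing down.

- **Isolator:** I turned the handle anticlockwise to its off detent. The bar lines up with the box (10.6° against 10.3°), and the pointer sits at the green dot.
- **Cap:** The force rose to about 8 N and fell as it passed the balls. That is the highest reading I caught, below the 11 N you gave, because I only read it at the end of each short step. The cap then stopped rigidly on the seat. The side camera puts its rim at 80 mm and its top at about 136 mm, as it should be when fully home.
- **Press:** It held at 19–20.7 N for more than 3 s. It briefly peaked at about 43 N through the fingertips on first seating. I trimmed that to 20 N without releasing. A side force of about 8 N remained.
- **Bystanders:** The spool, slicker and jar are standing, with no visible movement.

The hand-in gave no verdict, and I could not take a force reading after it.

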